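Set the drive collar of a spool winder on its shaft flat and hold it for the set-screw

TASK

Lift the loose dust cap off the spool winder's upright shaft and stand it, open end down, on the desk clear of the winder. Then turn the bare shaft with the fingers, feeling for its one flat, until the flat faces straight at the notched key rest on the winder's deck, and only then slip the collar that has the set-screw onto the shaft, with the screw over the flat. Press the collar right down until the spring sleeve under it is fully squashed and finish while still gripping it and holding it down there, ready for the screw to be tightened; leave the plain ring and the line spool where they are.

Things in the scene. Friction and masses are not known exactly. Their poses are not given: they have to be found in the camera images.
- winder: Spool winder, fixed: grey housing 130 (x) x 108 (y) mm on a base plate 150 x 130 mm, flat deck 50 mm above the desk; a 38 mm motor sticks out 48 mm at the back (+x). Origin: on the desk under the shaft's axis, mid-housing; z up; -x is the front with switch and knob. Only key rest, shaft, sleeve and dust cap stand above the deck.
- key_rest (a point): Top of the notched key rest, a 10 x 28 mm aluminium block 14 mm tall on the deck, 52 mm in front (-x of the winder) of the shaft's axis.
- shaft_top (a point): Centre of the top end of the upright steel shaft, 48 mm above the deck, under the dust cap at first. 24 mm in diameter, with one flat all along it, 7 mm from the axis, 19 mm wide (19 mm across flat and back); top 3 mm chamfered by 2.5 mm. z up; the flat faces -x of this frame, which turns with the shaft.
- shaft (a joint): Turn of the shaft, rad, counter-clockwise from above positive, stops at -1.7 and 1.7; 0 when the flat faces the key rest. Starts 0.5 to 1.4 off, stays where it is left, turns with about 0.03 N m. Flat fingers squeezed on the shaft pull its flat parallel to themselves when it is nearly so.
- sleeve (a joint): Downward travel of the brass spring sleeve round the shaft's foot (35 mm outside, 27 mm inside), m: 0 when free, its top then 16 mm above the deck; 0.006 when fully squashed, its top then 10 mm above the deck. The spring needs 1.8 N to start and about 6 N fully down; it pushes the collar up again when let go.
- cap_center (a point): Centre (29 mm up) of the loose grey dust cap, a round cup upside down, 48 mm outside diameter, 40 mm inside, 58 mm tall, 60 g. It stands on the deck over shaft and sleeve with its open rim down, and must be lifted at least 50 mm straight up to clear the shaft; z up.
- collar_center (a point): Centre of the loose aluminium collar, 44 mm outside, 24 mm tall, 70 to 140 g, flat on the desk beside the winder; z up. D-shaped bore, 27 mm, its flat 8.2 mm from the axis on this frame's -x side, where the dark 9.6 mm screw head sticks out 7.5 mm at mid-height. Passes over the shaft only flat on flat (play 1.2 mm, 0.1 rad). Fully down, this centre is 22 mm above the deck.
- ring_center (a point): Centre (12 mm up) of a plain aluminium ring of the same size as the collar, round bore, without a screw, on the desk at the other side of the winder. Not needed. The desk more than 80 mm behind (+x of) it and of the collar, up to x = 0.68 m and between 0.17 and 0.29 m to either side of y = 0, is free.
- spool_mid (a point): Centre of a small spool of line standing on the desk, 62 mm in diameter, 24 mm tall. Not needed.
Not all that is in view belongs to the job. Leave any purple or red look-alike of the part that bears collar_center alone.

How it is judged:
By the outcome, as a careful person would: the job done as asked, in the order asked, and still so for the second after the job is handed in, while the arm keeps its last pose, push and grip.
It also fails if it takes over 61 s, if anything falls off the work surface, if the arm or the gripper's body presses on something with over 40 N, if the wrist force passes 120 N, or if a joint passes its speed limit or range.

ROBOT

A 7-joint arm with a two-finger parallel gripper is mounted at the origin on a cart in front of the work surface, level with it; the furniture and walls round the work are solid. World frame = base frame: x ahead of the robot, y to its left, z up, the work surface at z = 0. Lengths are in m, angles in rad, forces in N, time in s.
With the tool pointing down it reaches from about 0.375 to 0.925 m from the base axis. Payload 3.1 kg.
Tool frame: the origin (TCP) lies at the very end of the fingers, on their centre line; the grasp point (between the pads) lies 19 mm behind it; z points along the fingers, y is the line along which they close (so a half turn about z gives the same grasp; the last joint's range is limited). The gripper opens to 85 mm and grips with 20 to 120 N. Pads are 22 mm wide; open, the fingers measure 114 mm over their backs; the gripper's body (76 mm by 85 mm) begins 54 mm behind the grasp point. The pads swing forward as they close: fully open they stand 13 mm farther back than shut.
Start: joints at [1.044, 0.383, 0.044, 1.598, -0.018, 1.161, -0.05], TCP at [0.27, -0.591, 0.231] pointing down, gripper open.
Joint ranges: [-2.61, 2.61], [-0.41, 2.15], [-1.48, 1.57], [0, 2.5], [-1.57, 4.71], [0.05, 1.97], [-2.85, 2.85]. Speed limits (rad/s): [2.79, 2.79, 3.14, 3.14, 3.14, 3.14, 3.14].

INTERFACE

Orientations are given as a unit quaternion [x, y, z, w].
In Python, from bench import arm gives the robot as it stands.
- The arm moves only by the shell command python3 -m crank 'ROWS' [FORCE]. ROWS is text: rows parted by semicolons, each of 7 numbers parted by spaces: the opening, from 0 (shut) to 1 (fully open), then the shift along the tool's x, y, z in cm, then the turn, a rotation vector about the tool's x, y, z in degrees. In form: jaw x y z wx wy wz; .... A call has exactly 10 rows; each row is the pose to reach, as a shift and turn from the pose commanded when the call began, along the tool's axes at that moment; what a row does not reach only later rows make up. A row lasts 1/12 s, in which the tool goes at most 41.7 mm and 7.16 degrees, less where a joint would pass 70% of its speed; a pose out of reach is approached as far as the arm can. A call with a gripper value outside its range is refused whole. The fingers move at their own pace and stop on an object; FORCE is the grip in N (left out, the last holds). Time passes only in rows, so rows that repeat a pose let the fingers close, or fill a call up. It gives the time, the measured TCP pose, the force, the opening and the grip force at its end, in the units of the state.
- arm.observe(): the state, without advancing time (a new reading comes with each control period).
- arm.camera(name): name is "side" or "top" or "wrist"; returns a dict with "color" (384x512x3 uint8, red, green, blue), "intrinsics" (3x3 intrinsics, pixels), "cam_to_world" (4x4, takes a point from camera to world coordinates). Camera axes: x right, y down, z forward; pixel columns grow to the right and rows downward; lengths in m; the calibration is good to about 2 mm. A picture is of the moment at which its call begins. There is no depth.
- arm.finish_job(): hands the job in; it is judged then, once.
The state is a dict: "time_s": time; "joint_pos": joint angles; "qd": joint speeds; "effort": joint torques, N m; "position": TCP position; "ee_rot": TCP orientation; "contact_force": force on the tool from outside, world axes, zero at the start; "torque": the same for the moment, N m; "grip_width": finger opening in m; "grasp_force": force on a finger pad.
Only numpy, scipy, OpenCV 4.12 (cv2) and the standard library are available. Lean on these libraries where they do the work, as an engineer would, in place of code of your own. Each camera call takes 0.05 s, during which the arm holds its last target. There are 200 camera calls.

## Working session

There is one attempt and no reset: what is moved stays moved. The work goes in short steps, Python scripts to look and compute and a shell command to move; the robot and the scene stay as the last step left them, time stands still between calls to the robot, and variables do not carry over. Pictures are saved under pics/ and viewed, at most 10 in all, crops included, and the job is handed in when it is done.

```bash
mkdir -p pics; ls
cat > h.py <<'E'
import numpy as np, cv2
from bench import arm
from scipy.spatial.transform import Rotation as R
np.set_printoptions(precision=4,suppress=True)
def shot(n,f=None):
    c=arm.camera(n); np.savez(f'cam_{n}.npz',**{k:np.array(c[k]) for k in('color','intrinsics','cam_to_world')})
    if f: cv2.imwrite(f'pics/{f}.png',c['color'][:,:,::-1])
    return c
def load(n): return dict(np.load(f'cam_{n}.npz'))
def crop(n,f,x0,y0,x1,y1,s):
    c=load(n)['color'][y0:y1,x0:x1,::-1]; cv2.imwrite(f'pics/{f}.png',cv2.resize(c,None,fx=s,fy=s,interpolation=cv2.INTER_CUBIC))
def pt(n,u,v,z):
    c=load(n);T=c['cam_to_world'];d=T[:3,:3]@np.linalg.solve(c['intrinsics'],[u,v,1.]);o=T[:3,3]
    return o+d*(z-o[2])/d[2]
def pix(n,p):
    c=load(n);T=c['cam_to_world'];q=c['intrinsics']@(T[:3,:3].T@(np.array(p)-T[:3,3]));return q[:2]/q[2]
def togo(p,yaw=None):
    # shift in tool axes (cm) to world point p for TCP; optional turn so tool y has world yaw
    s=arm.observe();r=R.from_quat(s['ee_rot']);print('shift cm',100*r.inv().apply(np.array(p)-s['position']),'yaw of tool y',np.degrees(np.arctan2(*r.as_matrix()[[1,0],1])),'z axis',r.as_matrix()[:,2])
E
python3 - <<'E'
from h import *
a=shot('top');b=shot('side')
im=np.vstack([a['color'],b['color']])[:,:,::-1]
cv2.imwrite('pics/a.png',cv2.resize(im,(400,600)) if 0 else a['color'][:,:,::-1]);cv2.imwrite('pics/b.png',b['color'][:,:,::-1])
print(arm.observe());print(a['cam_to_world'],b['cam_to_world'],a['intrinsics'])
E
```

```text
pics
{'time_s': 0.1, 'joint_pos': array([ 1.0442,  0.3838,  0.0438,  1.5995, -0.0179,  1.1612, -0.0499]), 'qd': array([-0.0018, -0.0011, -0.0005, -0.0039,  0.0014, -0.0006, -0.0015]), 'effort': array([  0.0027, -43.4732,   1.0295, -25.0455,   0.011 ,   0.0055,
        -0.    ]), 'position': array([ 0.2699, -0.5903,  0.23  ]), 'ee_rot': array([ 0.9771,  0.2128, -0.0003, -0.0012]), 'contact_force': array([-0.9547, -0.8874,  0.1543]), 'torque': array([-0.002 , -0.0051, -0.0164]), 'grasp_force': 0.0, 'grip_width': 0.08535551090375751}
[[ 0.0238 -0.9898  0.1408  0.4165]
 [-0.9994 -0.0202  0.0267  0.0408]
 [-0.0236 -0.1413 -0.9897  0.9664]
 [ 0.      0.      0.      1.    ]] [[-0.8664 -0.2984  0.4004  0.0968]
 [-0.4993  0.5024 -0.7059  0.821 ]
 [ 0.0094 -0.8115 -0.5843  0.7349]
 [ 0.      0.      0.      1.    ]] [[353.9136   0.     253.4596]
 [  0.     353.9136 186.1785]
 [  0.       0.       1.    ]]
```

View pics/a.png

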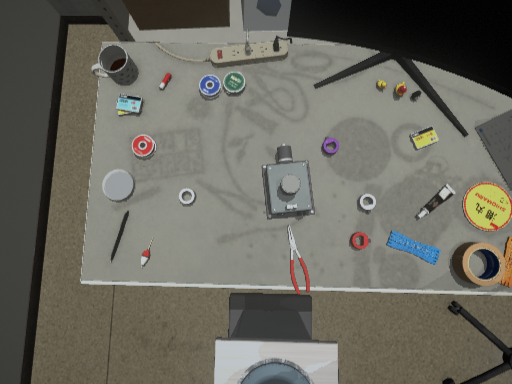

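View pics/b.png

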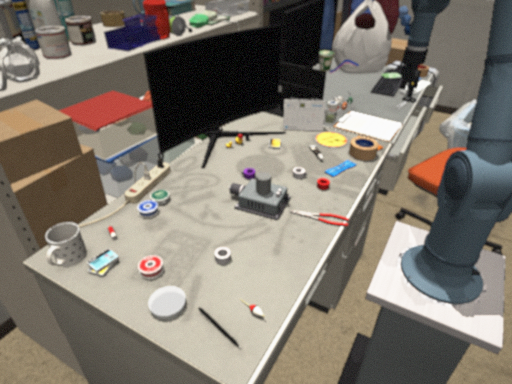

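The top view shows the winder at about (288,190), with the cap on it at (290,184). There are four ring-like things: (187,197) plain grey, (367,202) grey with a dark nub, (330,145) purple and (360,241) red. The grey one at (367,202) fits the collar, so I'll confirm it in an enlarged crop.

Run:
```python
from h import *
c=load('top')['color'][:,:,::-1]
f=lambda x0,y0,x1,y1,s:cv2.resize(c[y0:y1,x0:x1],None,fx=s,fy=s,interpolation=cv2.INTER_CUBIC)
A=f(250,140,325,224,7)           #525x588
B=f(350,185,385,220,7) #245
C=f(170,180,205,215,7)
D=np.zeros((588,245,3),np.uint8);D[:245]=B;D[300:545]=C
cv2.imwrite('pics/c.png',np.hstack([A,D]))
```

```text
(no output)
```

View pics/c.png

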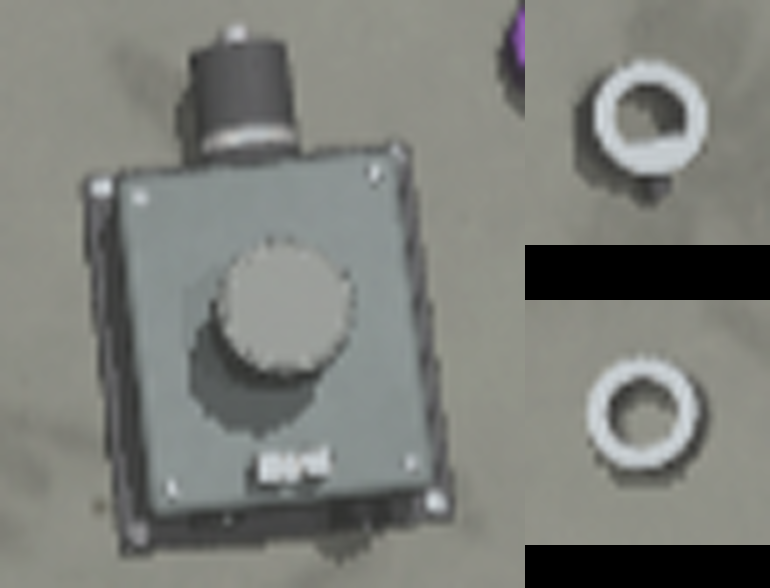

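Run:
```python
from h import *
P=lambda x,y,ox,oy,z:pt('top',(x+.5)/7-.5+ox,(y+.5)/7-.5+oy,z)
cap=P(284,306,250,140,.108);kr=P(293,463,250,140,.064);co=P(125,118,350,185,.024);sc=P(127,192,350,185,.012);ri=P(118,114,170,180,.024)
s=[P(*p,250,140,.05) for p in[(140,197),(376,174),(172,489),(412,463)]]
print('cap',cap,'kr',kr,np.linalg.norm((cap-kr)[:2]),'collar',co,'screw',sc,np.linalg.norm((co-sc)[:2]),'ring',ri)
print('screws',s,np.mean(s,0))
ang=lambda d:np.degrees(np.arctan2(d[1],d[0]))
print('winder -x dir',ang(kr-cap),ang(s[2]+s[3]-s[0]-s[1]),ang(s[0]-s[1])+90,'collar -x',ang(sc-co))
print([np.linalg.norm((pt('top',u,v,.05)-cap)) for u,v in[(0,0)]]);togo([*cap[:2],.3])
# side check
print(pix('side',[*cap[:2],.108]),pix('side',[*co[:2],.024]),pix('side',[*ri[:2],.024]))
crop('side','d',230,150,320,220,8)
```

```text
cap [ 0.5475 -0.0256  0.108 ] kr [ 0.4965 -0.0328  0.064 ] 0.05155361801946927 collar [ 0.5158 -0.2371  0.024 ] screw [ 0.4887 -0.2408  0.012 ] 0.027391379956484826 ring [0.5205 0.2461 0.024 ]
screws [array([0.5967, 0.0243, 0.05  ]), array([ 0.6072, -0.0641,  0.05  ]), array([0.4871, 0.0106, 0.05  ]), array([ 0.4987, -0.0778,  0.05  ])] [ 0.5474 -0.0267  0.05  ]
winder -x dir -171.96392209246227 -172.83753180942676 186.7666005659592 collar -x -172.2540159300808
[np.float64(0.9883127580144746)]
shift cm [ 48.7331 -39.8333  -6.9097] yaw of tool y -65.42646122607752 z axis [-0.0011  0.0022 -1.    ]
[264.1622 175.5828] [299.5841 169.9508] [223.4977 252.0364]
```

View pics/d.png

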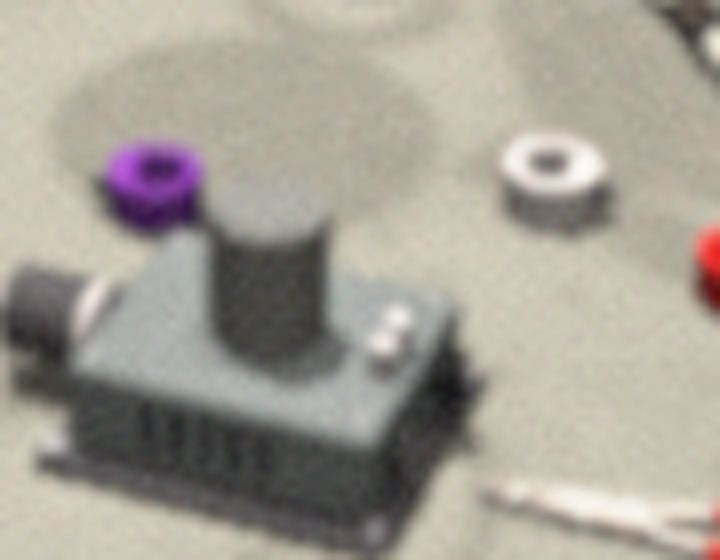

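The side view agrees: cap top at (263.5,176), collar at (299,170). In the top crop, only the grey ring at (367,202) has the D-shaped bore and dark screw nub, so it is the collar. I'm going above the cap with the fingers closing across the winder (tool y at -83°).

```bash
R="48.7 -39.8 1" ; python3 -m crank '1 10 -8 -1 0 0 4;1 20 -16 -2 0 0 8;1 30 -24 -2 0 0 17.4;1 40 -32 -1 0 0 17.4;1 48.7 -39.8 1 0 0 17.4;1 48.7 -39.8 1 0 0 17.4;1 48.7 -39.8 1 0 0 17.4;1 48.7 -39.8 1 0 0 17.4;1 48.7 -39.8 1 0 0 17.4;1 48.7 -39.8 1 0 0 17.4' 40
python3 -m crank '1 0 0 0 0 0 0;1 0 0 0 0 0 0;1 0 0 0 0 0 0;1 0 0 0 0 0 0;1 0 0 0 0 0 0;1 0 0 0 0 0 0;1 0 0 0 0 0 0;1 0 0 0 0 0 0;1 0 0 0 0 0 0;1 0 0 0 0 0 0'
python3 -c "
from h import *
togo([.5475,-.026,.075])"
```

```text
time_s: 0.93
position: [0.4539, -0.2173, 0.2295]
ee_rot: [0.998, 0.062, -0.0, -0.0]
contact_force: [0.8, -0.4, 0.2]
grip_width: 0.0854
grasp_force: 0.0
time_s: 1.77
position: [0.4539, -0.2195, 0.2298]
ee_rot: [0.998, 0.062, 0.0, -0.0]
contact_force: [-0.2, -0.0, -0.0]
grip_width: 0.0857
grasp_force: 0.0
shift cm [ 11.698  -18.0332  15.4844] yaw of tool y -82.8518091286284 z axis [ 0.0001  0.     -1.    ]
```

```bash
python3 -m crank '1 3 -4 0 0 0 0;1 6 -8 0 0 0 0;1 9 -12 0 0 0 0;1 11.7 -16 1 0 0 0;1 11.7 -18 3 0 0 0;1 11.7 -18 5 0 0 0;1 11.7 -18 7 0 0 0;1 11.7 -18 8 0 0 0;1 11.7 -18 8 0 0 0;1 11.7 -18 8 0 0 0'
python3 -c "
from h import *
togo([.5475,-.026,.075]);shot('wrist','e');print(pix('wrist',[.5475,-.0256,.108]))"
```

```text
time_s: 2.6
position: [0.5473, -0.0273, 0.1496]
ee_rot: [0.998, 0.062, -0.001, 0.0]
contact_force: [-0.3, -1.0, 0.2]
grip_width: 0.0856
grasp_force: 0.0
shift cm [ 0.0462 -0.1268  7.4641] yaw of tool y -82.9255750803885 z axis [-0.001  -0.0004 -1.    ]
[254.4919 218.5423]
```

View pics/e.png

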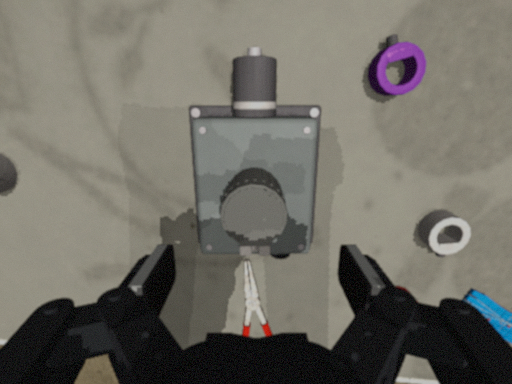

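The wrist view shows the cap top at about (254,213), between the fingers, with the winder square to the gripper. The prediction was (254.5,218.5), which is within calibration. I'll descend, grip and lift.

```bash
python3 -m crank '1 0.1 -0.1 3 0 0 0;1 0.1 -0.1 6 0 0 0;1 0.1 -0.1 7.4 0 0 0;1 0.1 -0.1 7.4 0 0 0;0 0.1 -0.1 7.4 0 0 0;0 0.1 -0.1 7.4 0 0 0;0 0.1 -0.1 7.4 0 0 0;0 0.1 -0.1 7.4 0 0 0;0 0.1 -0.1 7.4 0 0 0;0 0.1 -0.1 7.4 0 0 0' 40
python3 -m crank '0 0 0 0 0 0 0;0 0 0 0 0 0 0;0 0 0 -1 0 0 0;0 0 0 -2.5 0 0 0;0 0 0 -4.5 0 0 0;0 0 0 -7 0 0 0;0 0 0 -10 0 0 0;0 0 0 -12 0 0 0;0 0 0 -12 0 0 0;0 0 0 -12 0 0 0'
python3 -c "
from h import *
togo([.62,-.23,.2])"
```

```text
time_s: 3.48
position: [0.5505, -0.0252, 0.0783]
ee_rot: [0.998, 0.062, 0.002, 0.0]
contact_force: [-1.3, -1.4, 6.1]
grip_width: 0.0468
grasp_force: 40.6
time_s: 4.32
position: [0.5494, -0.0249, 0.1979]
ee_rot: [0.998, 0.063, 0.002, 0.0]
contact_force: [-0.3, -0.1, -0.4]
grip_width: 0.0462
grasp_force: 41.3
shift cm [ 4.44   21.2297 -0.1778] yaw of tool y -82.82571602748664 z axis [ 0.0039 -0.0003 -1.    ]
```

```bash
python3 -m crank '0 1.4 4 0 0 0 0;0 2.8 8 0 0 0 0;0 4.2 12 0 0 0 0;0 5.5 16 0 0 0 0;0 5.8 20 0 0 0 0;0 5.8 22.9 1 0 0 0;0 5.8 22.9 4 0 0 0;0 5.8 22.9 8 0 0 0;0 5.8 22.9 11 0 0 0;0 5.8 22.9 13 0 0 0'
python3 -m crank '0 0 0 1.5 0 0 0;0 0 0 3 0 0 0;0 0 0 3.4 0 0 0;0 0 0 3.6 0 0 0;0 0 0 3.75 0 0 0;0 0 0 3.85 0 0 0;0 0 0 3.85 0 0 0;0 0 0 3.85 0 0 0;0 0 0 3.85 0 0 0;0 0 0 3.85 0 0 0'
```

```text
time_s: 5.15
position: [0.6298, -0.2437, 0.0592]
ee_rot: [0.998, 0.062, -0.005, -0.002]
contact_force: [-0.1, 0.6, -0.8]
grip_width: 0.0458
grasp_force: 41.3
time_s: 5.98
position: [0.6355, -0.2454, 0.0285]
ee_rot: [0.998, 0.062, 0.001, 0.0]
contact_force: [-0.1, -0.5, 2.5]
grip_width: 0.0464
grasp_force: 41.4
```

```bash
python3 -m crank '0.7 0 0 0 0 0 0;0.9 0 0 0 0 0 0;1 0 0 0 0 0 0;1 0 0 -2 0 0 0;1 0 0 -5 0 0 0;1 0 0 -9 0 0 0;1 0 0 -13 0 0 0;1 -1.4 -4 -14 0 0 0;1 -2.8 -8 -14 0 0 0;1 -4.2 -12 -14 0 0 0'
python3 -m crank '1 -1 -4 0 0 0 0;1 -1.6 -8 0 0 0 0;1 -1.6 -10.9 0 0 0 0;1 -1.6 -10.9 0 0 0 0;1 -1.6 -10.9 0 0 0 0;1 -1.6 -10.9 0 0 0 0;1 -1.6 -10.9 0 0 0 0;1 -1.6 -10.9 0 0 0 0;1 -1.6 -10.9 0 0 0 0;1 -1.6 -10.9 0 0 0 0'
python3 - <<'E'
from h import *
togo([.548,-.026,.1]);shot('wrist');shot('top')
c=load('wrist')['color'][:,:,::-1];u,v=pix('wrist',[.548,-.026,.098]);print(u,v)
f=lambda c,x0,y0,x1,y1,s:cv2.resize(c[y0:y1,x0:x1],None,fx=s,fy=s,interpolation=cv2.INTER_CUBIC)
u,v=int(u),int(v);print(u-40,v-50)
A=f(c,u-40,v-50,u+40,v+40,6)
t=load('top')['color'][:,:,::-1];B=f(t,300,130,400,230,3)
D=np.zeros((540,300,3),np.uint8);D[:300]=B
cv2.imwrite('pics/f.png',np.hstack([A,D]))
E
```

```text
time_s: 6.82
position: [0.5801, -0.1339, 0.1695]
ee_rot: [0.998, 0.061, 0.002, 0.001]
contact_force: [0.9, 1.0, -0.7]
grip_width: 0.0853
grasp_force: 0.0
time_s: 7.65
position: [0.55, -0.0292, 0.1671]
ee_rot: [0.998, 0.061, -0.0, 0.0]
contact_force: [0.3, -0.3, 0.1]
grip_width: 0.0858
grasp_force: 0.0
shift cm [-0.1543 -0.341   6.7134] yaw of tool y -82.95719144967194 z axis [-0.0002 -0.0001 -1.    ]
252.60954181640267 207.5034117834241
212 157
```

View pics/f.png

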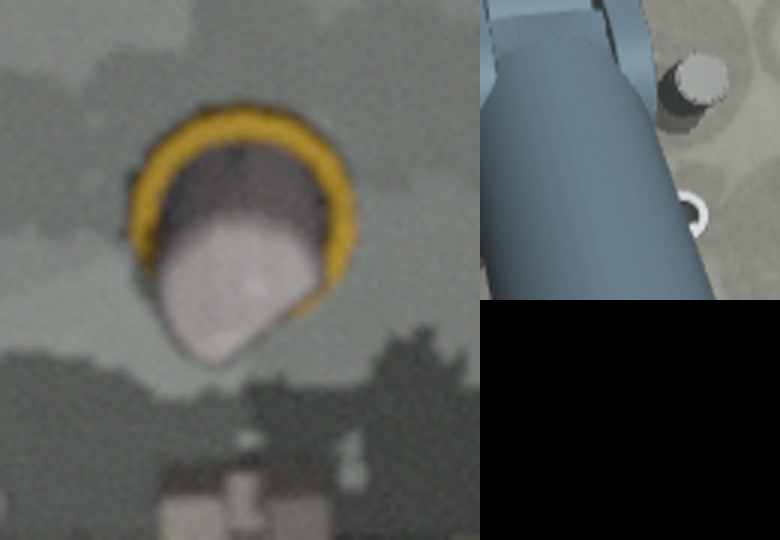

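The cap stands on the desk, at (535,156) in the full top view. In the wrist crop the flat's edge runs from (215,362) to (325,283), so the flat faces lower right. The key rest is at (245,500).

Run:
```python
from h import *
P=lambda x,y,z:pt('wrist',(x+.5)/6-.5+212,(y+.5)/6-.5+157,z)
a,b=P(215,362,.096),P(325,283,.096);d=(b-a)[:2];n=np.array([d[1],-d[0]]);n/=np.linalg.norm(n)
if n@[-1,0]<0:n=-n
print('edge',a,b,np.linalg.norm(d),'normal deg',np.degrees(np.arctan2(n[1],n[0])))
m=(a+b)[:2]/2;print('axis est',m-n*.007, 'chamf',m-n*.0065)
k=P(245,497,.064);print('rest',k,'left/right/top of shaft',P(158,290,.096),P(243,213,.098),'sleeve',P(130,220,.066),P(357,220,.066),P(243,101,.066))
print(arm.observe()['joint_pos'])
for u in (k,):print(np.degrees(np.arctan2(*(k[:2]-[.55,-.0265])[::-1])))
```

```text
edge [ 0.5386 -0.0228  0.096 ] [ 0.5518 -0.0362  0.096 ] 0.01880595939645719 normal deg -135.39083403654405
axis est [ 0.5501 -0.0246] chamf [ 0.5498 -0.0249]
rest [ 0.5025 -0.0308  0.064 ] left/right/top of shaft [ 0.548 -0.014  0.096] [ 0.5608 -0.024   0.098 ] sleeve [ 0.5475 -0.0079  0.066 ] [ 0.5518 -0.0421  0.066 ] [ 0.568  -0.0227  0.066 ]
[ 0.2625  0.2871 -0.3282  1.8846  0.1096  0.9873 -1.5605]
-174.79668714011922
```

```bash
python3 -m crank '0.7 0.15 -0.54 0 0 0 -7;0.7 0.15 -0.54 0 0 0 -14;0.7 0.15 -0.54 0 0 0 -21;0.7 0.15 -0.54 0 0 0 -28;0.7 0.15 -0.54 0 0 0 -35;0.7 0.15 -0.54 0 0 0 -42;0.7 0.15 -0.54 0 0 0 -49;0.7 0.15 -0.54 0 0 0 -56;0.7 0.15 -0.54 0 0 0 -63;0.7 0.15 -0.54 0 0 0 -70' 25
python3 -m crank '0.6 0 0 0 0 0 -7;0.6 0 0 0 0 0 -14;0.6 0 0 0 0 0 -21;0.6 0 0 1 0 0 -28;0.6 0 0 2 0 0 -35;0.6 0 0 3 0 0 -42;0.6 0 0 4 0 0 -49;0.6 0 0 5 0 0 -57.5;0.6 0 0 6 0 0 -57.5;0.6 0 0 6 0 0 -57.5'
python3 -c "
from h import *
togo([.5508,-.0237,.073]);print(arm.observe()['joint_pos'])"
```

```text
time_s: 8.58
position: [0.5507, -0.0226, 0.1673]
ee_rot: [0.78, 0.626, 0.0, 0.0]
contact_force: [0.3, -0.0, 0.3]
grip_width: 0.0598
grasp_force: 0.0
time_s: 9.42
position: [0.5489, -0.0228, 0.1051]
ee_rot: [0.386, 0.922, -0.001, -0.002]
contact_force: [-0.2, 0.2, 0.3]
grip_width: 0.0511
grasp_force: 0.0
shift cm [-0.2117  0.0814  3.2049] yaw of tool y 44.528805566405964 z axis [-0.0043  0.0007 -1.    ]
[ 0.5236  0.4326 -0.6594  1.9141  0.3303  0.9089  0.4788]
```

```bash
python3 -m crank '0.6 -0.2 0.1 2 0 0 0;0.6 -0.2 0.1 3.2 0 0 0;0.6 -0.2 0.1 3.2 0 0 0;0.4 -0.2 0.1 3.2 0 0 0;0.3 -0.2 0.1 3.2 0 0 0;0 -0.2 0.1 3.2 0 0 0;0 -0.2 0.1 3.2 0 0 0;0 -0.2 0.1 3.2 0 0 0;0 -0.2 0.1 3.2 0 0 0;0 -0.2 0.1 3.2 0 0 0' 25
python3 -c "
from h import *
togo([.5508,-.0237,.073]);s=arm.observe();print(s['grip_width'],R.from_quat(s['ee_rot']).inv().apply(s['contact_force']),s['torque'])"
```

```text
time_s: 10.25
position: [0.551, -0.0247, 0.076]
ee_rot: [0.386, 0.923, -0.002, -0.001]
contact_force: [-4.3, -3.0, 3.6]
grip_width: 0.0182
grasp_force: 25.3
shift cm [0.0822 0.0604 0.3027] yaw of tool y 44.60395787257545 z axis [-0.004  -0.0032 -1.    ]
0.018225535140372878 [ 0.8319 -5.1709 -3.5676] [-0.409   0.9204  0.0071]
```

```bash
python3 -m crank '0 -0.02 -0.02 0 0 0 4;0 -0.04 -0.03 0 0 0 9;0 -0.07 -0.05 0 0 0 15;0 -0.1 -0.06 0 0 0 21;0 -0.12 -0.08 0 0 0 27;0 -0.14 -0.09 0 0 0 33;0 -0.16 -0.1 0 0 0 37.4;0 -0.16 -0.1 0 0 0 37.4;0 -0.16 -0.1 0 0 0 37.4;0 -0.16 -0.1 0 0 0 37.4'
python3 -c "
from h import *
togo([.5508,-.0237,.073]);s=arm.observe();print(s['grip_width'],R.from_quat(s['ee_rot']).inv().apply(s['contact_force']),s['torque'])"
```

```text
time_s: 11.08
position: [0.5509, -0.0265, 0.076]
ee_rot: [0.661, 0.75, -0.003, -0.001]
contact_force: [-4.8, -1.6, 4.2]
grip_width: 0.0185
grasp_force: 25.4
shift cm [0.2754 0.0221 0.3016] yaw of tool y 7.193308393060399 z axis [-0.0049 -0.0029 -1.    ]
0.018470838486002665 [-1.0167 -5.0262 -4.1331] [-0.4125  1.0588 -0.0298]
```

```bash
python3 -m crank '0.3 0 0 0 0 0 0;0.6 0 0 0 0 0 0;0.7 0 0 0 0 0 0;0.7 0 0 -3 0 0 0;0.8 0 0 -6 0 0 0;1 0 0 -9 0 0 7;1 0 0 -9 0 0 14;1 0 0 -9 0 0 21;1 0 0 -9 0 0 28;1 0 0 -9 0 0 35'
python3 -m crank '1 0 0 0 0 0 7;1 0 0 0 0 0 14;1 0 0 0 0 0 21;1 0 0 0 0 0 28;1 0 0 0 0 0 35;1 0 0 0 0 0 42;1 0 0 0 0 0 49;1 0 0 0 0 0 55;1 0 0 0 0 0 55;1 0 0 0 0 0 55'
python3 - <<'E'
from h import *
togo([.5158,-.2371,.1]);shot('wrist')
c=load('wrist')['color'][:,:,::-1];u,v=pix('wrist',[.548,-.026,.098]);print(u,v)
u,v=int(u),int(v);print(u-60,v-50)
crop('wrist','g',u-60,v-50,u+60,v+40,6)
E
```

```text
time_s: 11.92
position: [0.554, -0.0245, 0.1662]
ee_rot: [0.857, 0.515, 0.001, 0.0]
contact_force: [-0.1, -0.2, -0.6]
grip_width: 0.085
grasp_force: 0.0
time_s: 12.75
position: [0.5536, -0.0244, 0.1656]
ee_rot: [0.998, 0.065, 0.0, -0.0]
contact_force: [-1.2, -0.2, 0.3]
grip_width: 0.0854
grasp_force: 0.0
shift cm [-6.5189 20.5939  6.5555] yaw of tool y -82.53597197598798 z axis [ 0.001   0.0002 -1.    ]
257.82830934830184 213.17492081899405
197 163
```

View pics/g.png

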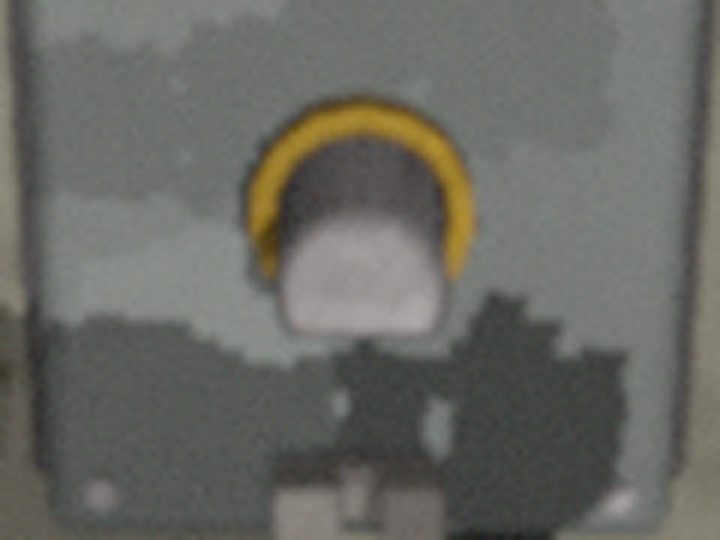

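The wrist crop shows the flat's edge level from (285,332) to (438,332). It is parallel to the deck's front screws at (100,494) and (622,498) and faces the key rest at (358,500). Next I go over the collar.

```bash
python3 -m crank '1 -1.5 4 0 0 0 0;1 -3 8 0 0 0 0;1 -4.5 12 0 0 0 0;1 -6 16 0 0 0 0;1 -6.5 20 0 0 0 0;1 -6.5 20.6 0 0 0 0;1 -6.5 20.6 2 0 0 0;1 -6.5 20.6 4 0 0 0;1 -6.5 20.6 5 0 0 0;1 -6.5 20.6 5 0 0 0'
python3 - <<'E'
from h import *
togo([.5158,-.2371,.1]);shot('wrist')
u,v=pix('wrist',[.5158,-.2371,.024]);print(u,v)
u,v=int(u),int(v);print(u-45,v-40)
crop('wrist','i',u-45,v-40,u+45,v+40,7)
E
```

```text
time_s: 13.63
position: [0.5126, -0.2363, 0.1124]
ee_rot: [0.998, 0.064, -0.003, -0.002]
contact_force: [-1.0, -0.1, 0.3]
grip_width: 0.0852
grasp_force: 0.0
shift cm [0.3145 0.1284 1.2378] yaw of tool y -82.6437132328461 z axis [-0.0055  0.0027 -1.    ]
258.5674374712362 194.1081085456633
213 154
```

View pics/i.png

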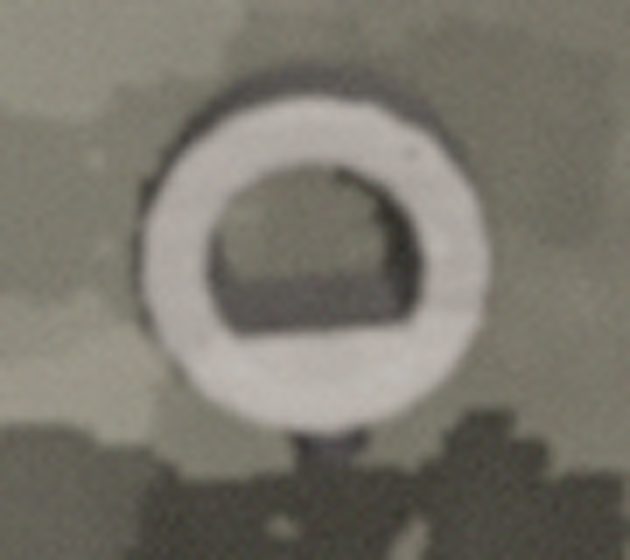

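The crop shows the collar's circle centred at (317,264), as predicted. The bore flat from (240,336) to (408,326) and the screw at (332,445) put it about 4° counter-clockwise of the tool. I'll descend with a -4° tool turn, then grip.

```bash
python3 -m crank '1 0 0 2 0 0 -4;1 0 0 5 0 0 -4;1 0 0 8 0 0 -4;1 0 0 9.5 0 0 -4;1 0 0 10.3 0 0 -4;1 0 0 10.8 0 0 -4;1 0 0 10.8 0 0 -4;0.6 0 0 10.8 0 0 -4;0.5 0 0 10.8 0 0 -4;0 0 0 10.8 0 0 -4' 60
python3 -m crank '0 0 0 0 0 0 0;0 0 0 0 0 0 0;0 0 0 0 0 0 0;0 0 0 0 0 0 0;0 0 0 -2 0 0 0;0 0 0 -6 0 0 0;0 0 0 -10 0 0 0;0 0 0 -14 0 0 4;0 0 0 -15 0 0 4;0 0 0 -15 0 0 4'
python3 - <<'E'
from h import *
togo([.5484,-.0257,.13]);
E
```

```text
time_s: 14.52
position: [0.5162, -0.238, 0.0088]
ee_rot: [0.995, 0.098, 0.001, 0.001]
contact_force: [0.3, -0.6, -0.5]
grip_width: 0.0515
grasp_force: 0.0
time_s: 15.35
position: [0.5185, -0.239, 0.1628]
ee_rot: [0.998, 0.064, 0.005, 0.003]
contact_force: [0.4, 0.1, -1.4]
grip_width: 0.042
grasp_force: 61.1
shift cm [  5.642  -20.7923   3.2119] yaw of tool y -82.7188182597795 z axis [ 0.0101 -0.0045 -0.9999]
```

```bash
python3 -m crank '0 1.2 -4 0 0 0 0;0 2.4 -8 0 0 0 0;0 3.6 -12 0 0 0 0;0 4.8 -16 0 0 0 0;0 5.9 -20 0 0 0 0;0 5.9 -20.6 1 0 0 0;0 5.9 -20.6 2.5 0 0 0;0 5.9 -20.6 3 0 0 0;0 5.9 -20.6 3 0 0 0;0 5.9 -20.6 3 0 0 0'
python3 - <<'E'
from h import *
togo([.5484,-.0257,.09]);shot('wrist');c=shot('side')
T=arm.observe()['position']
u,v=pix('wrist',T+[0,0,.015]);print(u,v,pix('side',T))
w=load('wrist')['color'][130:384,130:384,::-1];s=c['color'][130:230,210:320,::-1]
A=cv2.resize(w,(400,400));B=cv2.resize(s,(400,364),interpolation=cv2.INTER_CUBIC);B=np.vstack([B,np.zeros((36,400,3),np.uint8)])
cv2.imwrite('pics/j.png',np.hstack([A,B]))
E
```

```text
time_s: 16.18
position: [0.5459, -0.0269, 0.1258]
ee_rot: [0.998, 0.063, -0.002, 0.0]
contact_force: [-1.0, -0.2, -0.7]
grip_width: 0.0413
grasp_force: 61.1
shift cm [ 0.2786 -0.0917  3.5805] yaw of tool y -82.82142467189034 z axis [-0.0033 -0.0003 -1.    ]
257.561548126252 261.5057186237174 [264.5755 170.1314]
```

View pics/j.png

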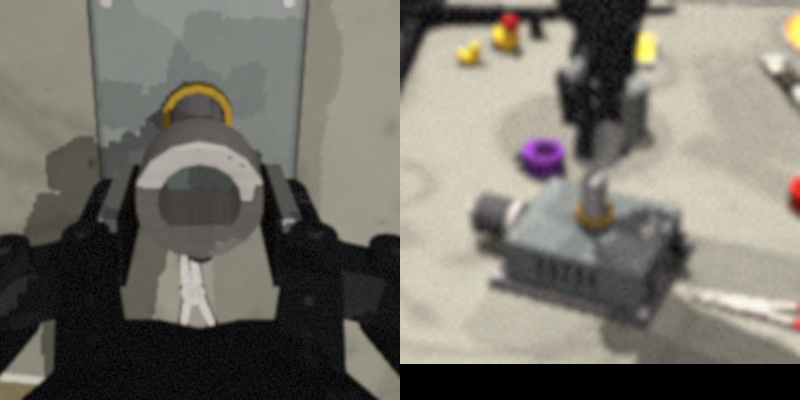

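The wrist view shows the collar held level between the fingers, centred at about (257,257), with the screw toward the key rest. Its offset matches the wrist camera's known bias, so it sits at the TCP. I'll descend toward the shaft end.

```bash
python3 -m crank '0 0 0 0.5 0 0 0;0 0 0 1 0 0 0;0 0 0 1.5 0 0 0;0 0 0 1.8 0 0 0;0 0 0 1.8 0 0 0;0 0 0 1.8 0 0 0;0 0 0 1.8 0 0 0;0 0 0 1.8 0 0 0;0 0 0 1.8 0 0 0;0 0 0 1.8 0 0 0'
python3 -c "
from h import *
togo([.5484,-.0257,.09])"
```

```text
time_s: 17.12
position: [0.5475, -0.0256, 0.1096]
ee_rot: [0.998, 0.063, 0.0, 0.0]
contact_force: [-0.5, -0.2, -1.7]
grip_width: 0.0421
grasp_force: 61.1
shift cm [0.0904 0.0175 1.9588] yaw of tool y -82.7255532983024 z axis [ 0.0006 -0.     -1.    ]
```

```bash
python3 -m crank '0 0.05 0 0.2 0 0 0;0 0.05 0 0.4 0 0 0;0 0.05 0 0.6 0 0 0;0 0.05 0 0.8 0 0 0;0 0.05 0 1 0 0 0;0 0.05 0 1.2 0 0 0;0 0.05 0 1.4 0 0 0;0 0.05 0 1.4 0 0 0;0 0.05 0 1.4 0 0 0;0 0.05 0 1.4 0 0 0'
python3 -c "
from h import *
togo([.5484,-.0257,.068]);print(arm.observe()['torque'])"
```

```text
time_s: 17.95
position: [0.5478, -0.0256, 0.0953]
ee_rot: [0.998, 0.063, 0.0, -0.0]
contact_force: [0.3, -0.2, -0.2]
grip_width: 0.0416
grasp_force: 61.1
shift cm [0.058  0.0141 2.7328] yaw of tool y -82.72940535342912 z axis [ 0.0001  0.     -1.    ]
[ 0.0254 -0.0041 -0.0213]
```

```bash
python3 -m crank '0 0 0 0.3 0 0 0;0 0 0 0.6 0 0 0;0 0 0 0.9 0 0 0;0 0 0 1.2 0 0 0;0 0 0 1.5 0 0 0;0 0 0 1.8 0 0 0;0 0 0 1.8 0 0 0;0 0 0 1.8 0 0 0;0 0 0 1.8 0 0 0;0 0 0 1.8 0 0 0'
python3 -c "
from h import *
togo([.5484,-.0257,.068]);print(arm.observe()['torque'])"
```

```text
time_s: 18.78
position: [0.548, -0.0256, 0.0775]
ee_rot: [0.998, 0.063, 0.0, 0.0]
contact_force: [-0.2, -0.2, -1.0]
grip_width: 0.0415
grasp_force: 61.1
shift cm [0.0419 0.0156 0.9511] yaw of tool y -82.72724530616993 z axis [ 0.0004  0.     -1.    ]
[-0.018   0.0248 -0.0315]
```

```bash
python3 -m crank '0 0 0 0.2 0 0 0;0 0 0 0.4 0 0 0;0 0 0 0.6 0 0 0;0 0 0 0.7 0 0 0;0 0 0 0.8 0 0 0;0 0 0 0.9 0 0 0;0 0 0 1 0 0 0;0 0 0 1 0 0 0;0 0 0 1 0 0 0;0 0 0 1 0 0 0'
python3 -m crank '0 0 0 0.1 0 0 0;0 0 0 0.2 0 0 0;0 0 0 0.3 0 0 0;0 0 0 0.4 0 0 0;0 0 0 0.4 0 0 0;0 0 0 0.4 0 0 0;0 0 0 0.4 0 0 0;0 0 0 0.4 0 0 0;0 0 0 0.4 0 0 0;0 0 0 0.4 0 0 0' 80
```

```text
time_s: 19.62
position: [0.5484, -0.0256, 0.0691]
ee_rot: [0.998, 0.063, 0.0, 0.0]
contact_force: [-4.2, -0.6, 10.9]
grip_width: 0.0419
grasp_force: 62.3
time_s: 20.45
position: [0.5485, -0.0256, 0.0688]
ee_rot: [0.998, 0.063, -0.0, 0.001]
contact_force: [-12.3, -0.6, 32.3]
grip_width: 0.0413
grasp_force: 79.2
```

```bash
python3 -m crank '0 0 0 -0.1 0 0 0;0 0 0 -0.2 0 0 0;0 0 0 -0.2 0 0 0;0 0 0 -0.2 0 0 0;0 0 0 -0.2 0 0 0;0 0 0 -0.2 0 0 0;0 0 0 -0.2 0 0 0;0 0 0 -0.2 0 0 0;0 0 0 -0.2 0 0 0;0 0 0 -0.2 0 0 0'
python3 - <<'E'
from h import *
shot('wrist');c=shot('side')
w=load('wrist')['color'][130:330,150:350,::-1];s=c['color'][130:230,210:320,::-1]
A=cv2.resize(w,(400,400));B=cv2.resize(s,(400,364),interpolation=cv2.INTER_CUBIC);B=np.vstack([B,np.zeros((36,400,3),np.uint8)])
cv2.imwrite('pics/k.png',np.hstack([A,B]))
E
```

```text
time_s: 21.28
position: [0.5484, -0.0256, 0.069]
ee_rot: [0.998, 0.063, 0.0, 0.001]
contact_force: [-6.8, 0.0, 21.9]
grip_width: 0.0412
grasp_force: 78.9
```

View pics/k.png

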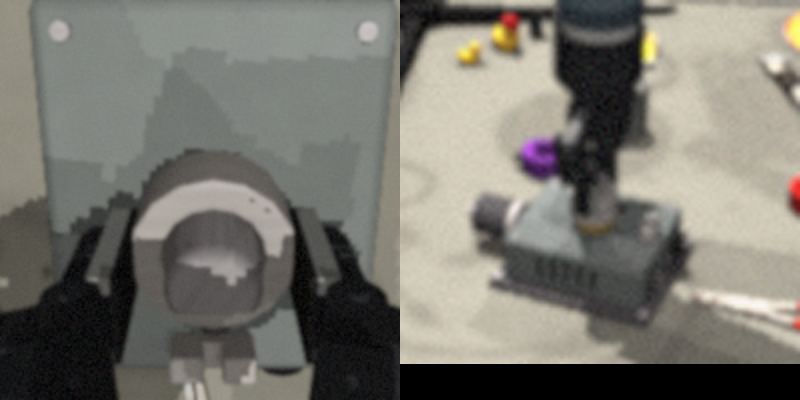

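The wrist crop shows the shaft through the collar's bore at (213,270), with the screw side toward the key rest at (212,355). The collar is seated and held at 22 N, and its height matches the sleeve being fully squashed.

```bash
python3 -c "
from bench import arm
print(arm.finish_job())"
```

```text
the job is handed in; nothing more can be done
None
```

The job is handed in at about 21 s: the cap stands on the desk clear of the winder, the flat faces the key rest, and the collar is pressed down hard against its stop with the screw over the flat, still gripped and held down with about 22 N.

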